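# Seat the viola lining along the rib

## Task

On the viola mould, the five lining pieces along one side of the wide lower bout still stand proud of the rib's edge. Starting with the piece beside the end block and working along the curve to the one beside the small corner block, work the fingertips lightly along the lining so that each piece in turn goes down flush with the rib. Nothing is pulled up or picked up: press gently, and do not disturb the tools and wood in it and around it.

Things in the scene. Friction and masses are not known exactly. Their poses are not given: they have to be found in the camera images.
- mould: Viola mould on a fixed 8 mm grey felt pad, 410 mm long: plywood floor 18 mm thick, upright wooden rib 38 mm high all round, open on top. It cannot shift or lift; pressed, it sinks 1 mm per 5 N and comes back. Origin: its underside, centre of the wide round lower bout (outer radius 119 mm); x to the neck end, y left, z up. End block inside the rib at -x, corner blocks (20 mm) 50 degrees either side of +x.
- end_block (a point): Middle of the top of the end block, the 40 x 24 mm wooden block inside the rib at the round bottom end of the lower bout: on the mould's x axis, 102 mm behind its origin (at -x), 46 mm above the bench, level with the rib's edge.
- lining1_top (a point): Middle of the top of lining piece 1 (the one next to the end block), just inside the rib on the mould's +y side: 109.5 mm from the mould's origin, 158.2 degrees anticlockwise from its +x. Plain wood, 38 mm long along the rib, 10 mm wide, middle 19 mm flat, ends bevelled down over 10 mm; about 3 mm gap to the next. This top is up to 52 mm above the bench when proud, 46 mm when flush.
- lining1 (a joint): How far lining piece 1 is pushed down, m: 0 = 6 mm proud of the rib's edge, 0.006 = flush (stop). A tight friction fit: about 2.5 N moves it, and it stays where it is left; it should not be pulled up (below 0). (The -y side's lining is fixed and already flush.)
- lining2_top (a point): Middle of the top of lining piece 2 (counted from the end block), just inside the rib on the mould's +y side: 109.5 mm from the mould's origin, 136.6 degrees anticlockwise from its +x. Plain wood, 38 mm long along the rib, 10 mm wide, middle 19 mm flat, ends bevelled down over 10 mm; about 3 mm gap to the next. This top is up to 52 mm above the bench when proud, 46 mm when flush.
- lining2 (a joint): How far lining piece 2 is pushed down, m: 0 = 6 mm proud of the rib's edge, 0.006 = flush (stop). A tight friction fit: about 2.5 N moves it, and it stays where it is left; it should not be pulled up (below 0). (The -y side's lining is fixed and already flush.)
- lining3_top (a point): Middle of the top of lining piece 3 (counted from the end block), just inside the rib on the mould's +y side: 109.5 mm from the mould's origin, 115.0 degrees anticlockwise from its +x. Plain wood, 38 mm long along the rib, 10 mm wide, middle 19 mm flat, ends bevelled down over 10 mm; about 3 mm gap to the next. This top is up to 52 mm above the bench when proud, 46 mm when flush.
- lining3 (a joint): How far lining piece 3 is pushed down, m: 0 = 6 mm proud of the rib's edge, 0.006 = flush (stop). A tight friction fit: about 2.5 N moves it, and it stays where it is left; it should not be pulled up (below 0). (The -y side's lining is fixed and already flush.)
- lining4_top (a point): Middle of the top of lining piece 4 (counted from the end block), just inside the rib on the mould's +y side: 109.5 mm from the mould's origin, 93.4 degrees anticlockwise from its +x. Plain wood, 38 mm long along the rib, 10 mm wide, middle 19 mm flat, ends bevelled down over 10 mm; about 3 mm gap to the next. This top is up to 52 mm above the bench when proud, 46 mm when flush.
- lining4 (a joint): How far lining piece 4 is pushed down, m: 0 = 6 mm proud of the rib's edge, 0.006 = flush (stop). A tight friction fit: about 2.5 N moves it, and it stays where it is left; it should not be pulled up (below 0). (The -y side's lining is fixed and already flush.)
- lining5_top (a point): Middle of the top of lining piece 5 (the one next to the corner block), just inside the rib on the mould's +y side: 109.5 mm from the mould's origin, 71.8 degrees anticlockwise from its +x. Plain wood, 38 mm long along the rib, 10 mm wide, middle 19 mm flat, ends bevelled down over 10 mm; about 3 mm gap to the next. This top is up to 52 mm above the bench when proud, 46 mm when flush.
- lining5 (a joint): How far lining piece 5 is pushed down, m: 0 = 6 mm proud of the rib's edge, 0.006 = flush (stop). A tight friction fit: about 2.5 N moves it, and it stays where it is left; it should not be pulled up (below 0). (The -y side's lining is fixed and already flush.)
- spool_in: Spool clamp standing on the mould's floor inside the ribs: two wooden discs 26 mm across on a steel rod, 58 mm tall, origin under its centre. Bystander.
- plane: Small brass finger plane, 45 x 22 x 26 mm, on the mould's floor inside the ribs, origin under its centre. Bystander.
- spool_out: Another such spool clamp, standing on the bench to the left of the mould. Bystander.
- jar: Closed amber jar, 68 mm across, 75 mm tall, on the bench. Bystander.
- chisel: Chisel lying on the bench, 220 mm long, blade to its +x, up to 25 mm high. Bystander.
- offcut: Wood offcut 45 x 90 x 30 mm on the bench. Bystander.
- strip: Thin wood strip 260 x 18 x 6 mm on the bench. Bystander.

How it is judged (in metres and radians):
On the way, in this order (a step that is already met when the one before it is completed fails the run):
1. lining piece 1 (counted from the end block) is pressed down to within 1.8 mm of flush, the later ones not yet (value of joint lining1 above 0.0042 m), for 0.05 s.
2. lining piece 2 (counted from the end block) is pressed down to within 1.8 mm of flush, the later ones not yet (value of joint lining2 above 0.0042 m), for 0.05 s.
3. lining piece 3 (counted from the end block) is pressed down to within 1.8 mm of flush, the later ones not yet (value of joint lining3 above 0.0042 m), for 0.05 s.
4. lining piece 4 (counted from the end block) is pressed down to within 1.8 mm of flush, the later ones not yet (value of joint lining4 above 0.0042 m), for 0.05 s.
5. lining piece 5 (counted from the end block) is pressed down to within 1.8 mm of flush, the later ones not yet (value of joint lining5 above 0.0042 m), for 0.05 s.
At the end, for the whole second after the job is handed in: All five lining pieces are within 1.8 mm of flush with the rib, and the clamp and plane inside are at rest (value of joint each of lining1, lining2, lining3, lining4, lining5 above 0.0042 m and linear speed of each of spool_in, plane below 0.02 m/s); the robot touches nothing.
It fails at once if a lining piece is pulled up by 2 mm or more (value of joint any of lining1, lining2, lining3, lining4, lining5 below -0.002 m).
It fails at once if the fingers press on the mould or lining with more than 45 N (contact force between the fingers and mould above 45 N).
It fails at once if the spool clamp or plane inside the mould is lifted, toppled or moved more than 30 mm (distance of any of spool_in, plane from where it was at the start of the episode above 0.03 m or angle between spool_in's own z axis and vertical above 0.6 rad or height (world z) of any of spool_in, plane above 0.04 m).
It fails at once if a thing on the bench is lifted, toppled or moved more than 20 mm (distance of any of spool_out, jar, chisel, offcut, strip from where it was at the start of the episode above 0.02 m).
It also fails if it takes over 48 s, if anything falls off the work surface, if the arm or the gripper's body presses on something with over 40 N, if the wrist force passes 120 N, or if a joint passes its speed limit or range.

## Robot

A 7-joint arm with a two-finger parallel gripper is mounted at the origin on the work surface. World frame = base frame: x ahead of the robot, y to its left, z up, the work surface at z = 0. Lengths are in m, angles in degrees, forces in N, time in s.
With the tool pointing down it reaches from about 0.4 to 0.85 m from the base axis. Payload 4.5 kg.
Tool frame: the origin (TCP) lies midway between the tips of the shut fingers; the grasp point (between the pads) lies 19 mm behind it; z points along the fingers, y is the direction in which the jaws open and shut (so a half turn about z gives the same grasp; the last joint's range is limited). The gripper opens to 88 mm and grips with 3 to 60 N. Pads are 18 mm wide; open, the fingers measure 123 mm over their backs; the gripper's body (75 mm by 187 mm) begins 45 mm behind the grasp point.
Start: joints at [-70.829, 39.483, -11.15, 89.685, 9.013, 51.709, -12.324], TCP at [0.185, 0.597, 0.239] pointing down, gripper open.
Joint ranges: [-172.22, 172.22], [-26.19, 119.32], [-84.43, 86.54], [7.71, 146.69], [-57.33, 237.33], [2.42, 119.75], [-152.13, 152.13]. Speed limits (degrees/s): [147.25, 147.25, 180, 180, 180, 180, 180].

## Interface

Orientations are given as [roll, pitch, yaw] about the fixed x, y, z axes, in that order (R = Rz(yaw) Ry(pitch) Rx(roll)).
In Python, from rig import * gives the robot as it stands.
- The arm moves only by the tool step_arm, never from a script. Its argument "motion" is a list of rows, each an object of numbers: "tx", "ty", "tz": the shift along the world's x, y, z in m; "ax", "ay", "az": the turn, a rotation vector about the world's x, y, z in degrees; "hand": the closure, from 0 (fully open) to 1 (shut). In form: [{"tx": .., "ty": .., "tz": .., "ax": .., "ay": .., "az": .., "hand": ..}, ...]. A call has 1 to 20 rows; each row is the pose to reach, as a shift and turn from the pose commanded when the call began; what a row does not reach only later rows make up. A row lasts 1/8 s, in which the tool goes at most 62.5 mm and 10.7 degrees, less where a joint would pass 70% of its speed; a pose out of reach is approached as far as the arm can. A call with a gripper value outside its range is refused whole. The fingers move at their own pace and stop on an object; the grip force is fixed at half the most. Time passes only in rows, so rows that repeat a pose let the fingers close. It gives the time, the measured TCP pose, the force and the opening at its end, in the units of the state.
- sense(): the state, without advancing time (a new reading comes with each control period).
- get_image(name): name is "scene" or "top"; returns the picture (480x640x3 uint8, red, green, blue); there is no depth.
- calibration(name): a dict with "intrinsics" (3x3 intrinsics, pixels), "distortion" ([k1, k2, p1, p2, k3] as OpenCV has them; the pictures are not rectified), "origin" and "attitude" of the camera in the world. Camera axes: x right, y down, z forward; pixel columns grow to the right and rows downward; lengths in m; the calibration is good to about 2 mm. A picture is of the moment at which its call begins. calibration takes no time and is no camera call.
- sign_off(): hands the job in, once; it reports no verdict.
The state is a dict: "time_s": time; "joint_pos": joint angles; "joint_vel": joint speeds; "effort": joint torques, N m; "tcp_pos": TCP position; "orientation": TCP orientation; "wrist_force": force on the tool from outside, world axes, zero at the start; "ft_torque": the same for the moment, N m; "finger_gap": finger opening in m.
Only numpy, scipy, OpenCV 4.12 (cv2) and the standard library are available. Lean on these libraries where they do the work, as an engineer would, in place of code of your own. Each camera call takes 0.05 s, during which the arm holds its last target.

## Working session

There is one attempt and no reset: what is moved stays moved. The work goes in short steps, Python scripts to look and compute and a tool call to move; the robot and the scene stay as the last step left them, time stands still between calls to the robot, and variables do not carry over. Pictures are saved under pics/ and viewed, and the job is handed in when it is done.

Besides the shell and the picture viewer there is one more tool, called after ">>>" by a JSON object that holds its "name" and its "arguments". step_arm: Moves the arm, as the interface text tells. Its arguments: {"type":"object","properties":{"motion":{"type":"array","items":{"type":"object","properties":{"tx":{"type":"number"},"ty":{"type":"number"},"tz":{"type":"number"},"ax":{"type":"number"},"ay":{"type":"number"},"az":{"type":"number"},"hand":{"type":"number"}}}}},"required":["motion"]}

```bash
ls; mkdir -p pics
python3 - <<'E'
from rig import *
import cv2
s=sense(); print({k:s[k] for k in('time_s','tcp_pos','orientation','wrist_force','finger_gap')})
for n in('scene','top'):
    im=get_image(n); cv2.imwrite(f'pics/{n}0.png',im[:,:,::-1]); print(n,calibration(n))
E
```

```text
pics
{'time_s': 0.0, 'tcp_pos': array([0.18505738, 0.59629618, 0.23789952]), 'orientation': array([-1.79892626e+02,  7.44255045e-03,  1.62766636e+02]), 'wrist_force': array([ 0.5717153 ,  0.0603757 , -0.64665218]), 'finger_gap': 0.088310465345924}
scene {'intrinsics': array([[480.12730606,   0.        , 316.53004754],
       [  0.        , 480.12730606, 240.91019018],
       [  0.        ,   0.        ,   1.        ]]), 'distortion': array([0.02504099, 0.        , 0.        , 0.        , 0.        ]), 'origin': array([ 0.74934924, -0.51659457,  0.8377742 ]), 'attitude': array([-143.6973079 ,    0.9888672 ,   25.68410135])}
top {'intrinsics': array([[444.72530879,   0.        , 325.74861959],
       [  0.        , 444.72530879, 237.88284   ],
       [  0.        ,   0.        ,   1.        ]]), 'distortion': array([-0.11202363,  0.        ,  0.        ,  0.        ,  0.        ]), 'origin': array([ 0.26146076, -0.01538149,  1.18803702]), 'attitude': array([-168.21505764,   -0.21095359,  -90.8342917 ])}
```

View pics/scene0.png

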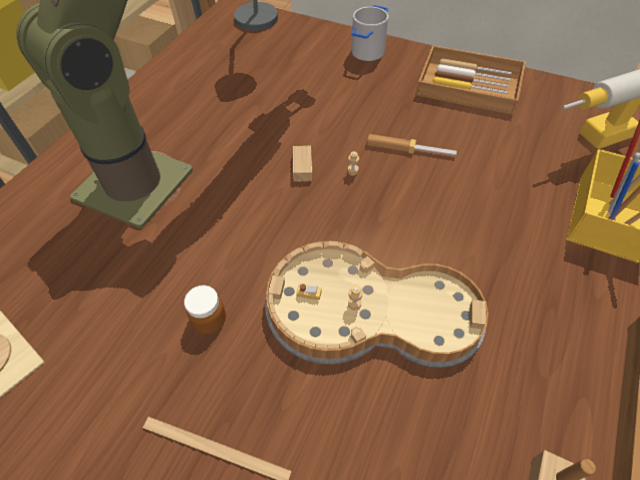

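View pics/top0.png

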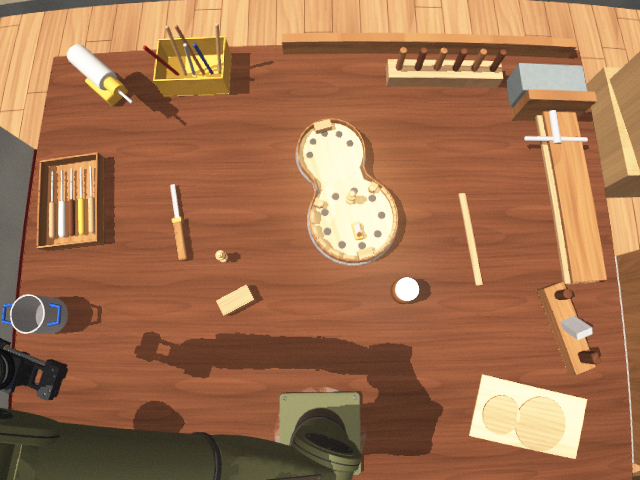

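The scene view shows the mould at about (375,300), with its end block at (277,288). The top view has the lower bout centred at about (352,220) and the neck up. Both need enlarging before I measure.

Run:
```python
import cv2
a=cv2.imread('pics/top0.png')[110:275,280:410]; cv2.imwrite('pics/topz.png',cv2.resize(a,None,fx=3.6,fy=3.6,interpolation=cv2.INTER_CUBIC))
a=cv2.imread('pics/scene0.png')[235:375,255:500]; cv2.imwrite('pics/scenez.png',cv2.resize(a,None,fx=3.2,fy=3.2,interpolation=cv2.INTER_CUBIC))
```

```text
(no output)
```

View pics/topz.png

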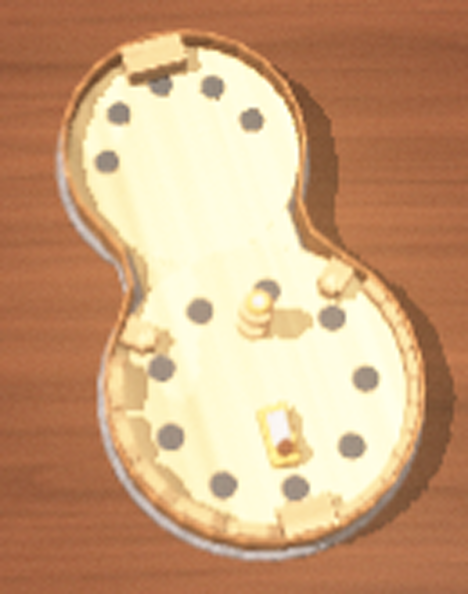

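View pics/scenez.png

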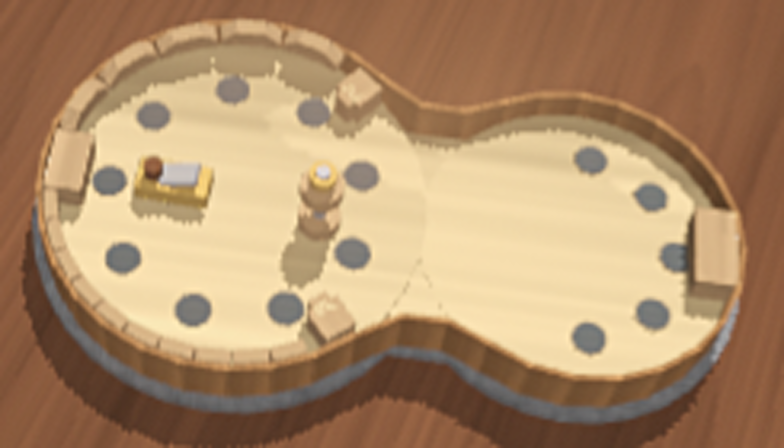

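```bash
cat > h.py <<'E'
from rig import *
import numpy as np, cv2
from scipy.spatial.transform import Rotation as Rn
def cam(n):
    c=calibration(n); return c['intrinsics'],c['distortion'],np.array(c['origin']),Rn.from_euler('xyz',c['attitude'],degrees=True).as_matrix()
def ray(n,p):
    K,D,o,R=cam(n); u=cv2.undistortPoints(np.array(p,float).reshape(-1,1,2),K,D).reshape(-1,2)
    d=np.c_[u,np.ones(len(u))]@R.T; return o,d/np.linalg.norm(d,axis=1)[:,None]
def onplane(n,p,z):
    o,d=ray(n,p); return o+d*((z-o[2])/d[:,2])[:,None]
def tri(pt,ps):
    A=np.zeros((3,3));b=np.zeros(3);L=[]
    for n,p in(('top',pt),('scene',ps)):
        o,d=ray(n,[p]); P=np.eye(3)-np.outer(d[0],d[0]); A+=P;b+=P@o; L.append((P,o))
    x=np.linalg.solve(A,b); return x,[np.linalg.norm(P@(x-o)) for P,o in L]
def proj(n,X):
    K,D,o,R=cam(n); X=np.array(X,float).reshape(-1,3)
    return cv2.projectPoints(X,cv2.Rodrigues(R.T)[0],-R.T@o,K,D)[0].reshape(-1,2)
E
python3 - <<'E'
from h import *
T=lambda x,y:(280+(x+.5)/3.6-.5,110+(y+.5)/3.6-.5)
S=lambda x,y:(255+(x+.5)/3.2-.5,235+(y+.5)/3.2-.5)
P={'end':((311,515),(70,161)),'neckblk':((155,55),(716,240)),'cornL':((142,332),(358,90)),'cornR':((338,275),(330,313)),'spool':((259,301),(322,174))}
for k,(t,s) in P.items():
    x,e=tri(T(*t),S(*s)); print(k,x.round(4),np.round(e,4),onplane('top',[T(*t)],.046).round(4),onplane('scene',[S(*s)],.046).round(4))
E
```

```text
end [ 0.4598 -0.1265  0.0464] [0.0015 0.0015] [[ 0.4587 -0.1276  0.046 ]] [[ 0.4607 -0.1252  0.046 ]]
neckblk [ 0.8204 -0.0186  0.0517] [0.0013 0.0013] [[ 0.8219 -0.0192  0.046 ]] [[ 0.822  -0.0139  0.046 ]]
cornL [ 0.5978 -0.0065  0.0481] [0.0004 0.0004] [[ 0.5981 -0.0067  0.046 ]] [[ 0.5977 -0.0049  0.046 ]]
cornR [ 0.64   -0.153   0.0503] [0.0008 0.0008] [[ 0.6408 -0.154   0.046 ]] [[ 0.64   -0.1504  0.046 ]]
spool [ 0.6085 -0.0916  0.0854] [0.0002 0.0002] [[ 0.6211 -0.0942  0.046 ]] [[ 0.601  -0.0695  0.046 ]]
```

```bash
cat > ov.py <<'E'
from h import *
import sys
O=np.array([.5573,-.0975]); th=16.4
def M(r,a,z):
    a=np.radians(np.asarray(a,float)+th); return np.c_[O[0]+r*np.cos(a),O[1]+r*np.sin(a),np.full(a.shape,z)]
def crop(n,im,box,f,name,ov=True):
    x0,x1,y0,y1=box; a=cv2.resize(im[y0:y1,x0:x1],None,fx=f,fy=f,interpolation=cv2.INTER_CUBIC)
    Z=lambda p:((p-[x0,y0]+.5)*f-.5)
    if ov:
        cv2.polylines(a,[Z(proj(n,M(.119,np.arange(60,301,4),.046))).astype(int)],False,(0,0,255),1)
        for p in Z(proj(n,M(.1095,[158.2,136.6,115,93.4,71.8],.052))): cv2.circle(a,tuple(int(v) for v in p),3,(255,0,0),-1)
        for g in [169,147.4,125.8,104.2,82.6,61]:
            cv2.polylines(a,[Z(proj(n,np.r_[M(.1045,[g],.05),M(.1145,[g],.05)])).astype(int)],False,(0,160,0),1)
        for p in Z(proj(n,np.r_[M(.102,[180],.046),M(.0995,[50,-50],.046)])): cv2.circle(a,tuple(int(v) for v in p),3,(255,0,255),-1)
    cv2.imwrite(name,a)
if __name__=='__main__':
    crop('top',cv2.imread('pics/top0.png'),(295,410,170,275),5.6,'pics/ovt.png')
    crop('scene',cv2.imread('pics/scene0.png'),(255,400,235,375),4.2,'pics/ovs.png')
E
python3 ov.py
```

```text
(no output)
```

View pics/ovt.png

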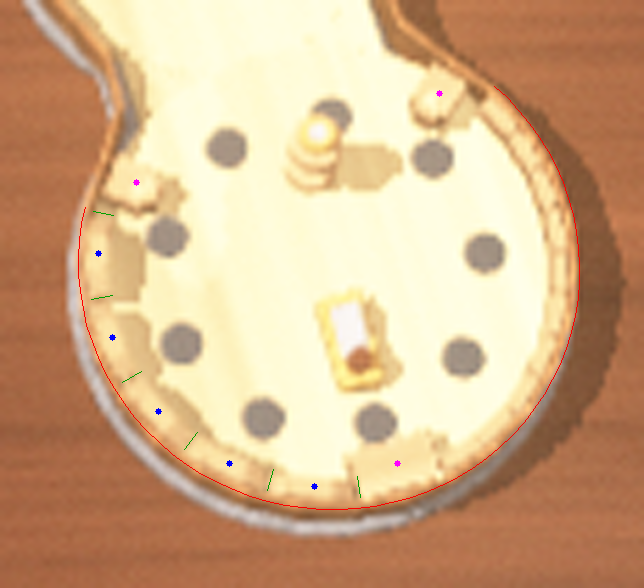

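View pics/ovs.png

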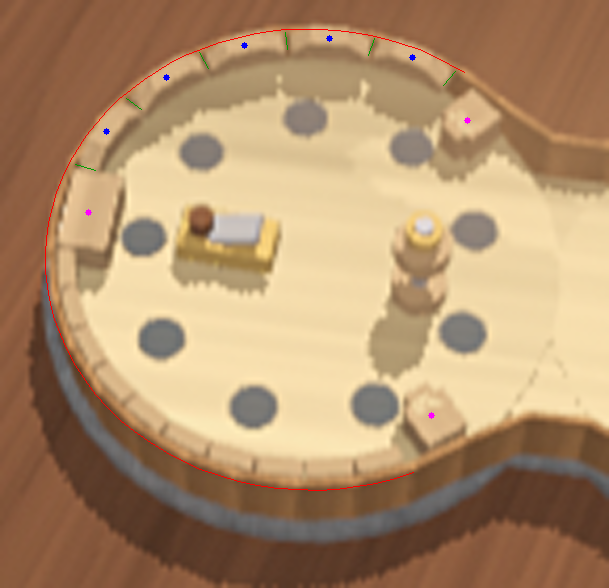

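The overlay in both views puts the rib circle, lining joints and blocks within about 2 mm of the picture. In the top view, pieces 1 to 5 are at (314,486), (229,463), (158,411), (112,337) and (98,253) in the zoom. Next I'll compute the targets.

Run:
```python
from ov import *
for a in [158.2,136.6,115,93.4,71.8]: print(a,M(.1095,[a],.052)[0].round(4),'yaw',a+th-90)
```

```text
158.2 [ 0.4483 -0.0872  0.052 ] yaw 84.6
136.6 [ 0.4597 -0.0478  0.052 ] yaw 63.0
115 [ 0.4849 -0.0154  0.052 ] yaw 41.400000000000006
93.4 [0.5202 0.0055 0.052 ] yaw 19.80000000000001
71.8 [0.5607 0.0119 0.052 ] yaw -1.8000000000000114
```

>>> {"name": "step_arm", "arguments": {"motion": [{"tx": 0.06,"ty": -0.05,"tz": 0,"az": -10,"hand": 1},{"tx": 0.11,"ty": -0.1,"tz": 0,"az": -20,"hand": 1},{"tx": 0.15,"ty": -0.15,"tz": 0,"az": -30,"hand": 1},{"tx": 0.19,"ty": -0.2,"tz": 0,"az": -40,"hand": 1},{"tx": 0.22,"ty": -0.26,"tz": 0,"az": -50,"hand": 1},{"tx": 0.24,"ty": -0.32,"tz": 0,"az": -60,"hand": 1},{"tx": 0.25,"ty": -0.38,"tz": 0,"az": -70,"hand": 1},{"tx": 0.26,"ty": -0.44,"tz": 0,"az": -78.2,"hand": 1},{"tx": 0.263,"ty": -0.5,"tz": 0,"az": -78.2,"hand": 1},{"tx": 0.263,"ty": -0.56,"tz": 0,"az": -78.2,"hand": 1},{"tx": 0.263,"ty": -0.62,"tz": -0.03,"az": -78.2,"hand": 1},{"tx": 0.263,"ty": -0.67,"tz": -0.06,"az": -78.2,"hand": 1},{"tx": 0.263,"ty": -0.684,"tz": -0.1,"az": -78.2,"hand": 1},{"tx": 0.263,"ty": -0.684,"tz": -0.119,"az": -78.2,"hand": 1},{"tx": 0.263,"ty": -0.684,"tz": -0.119,"az": -78.2,"hand": 1},{"tx": 0.263,"ty": -0.684,"tz": -0.119,"az": -78.2,"hand": 1},{"tx": 0.263,"ty": -0.684,"tz": -0.119,"az": -78.2,"hand": 1},{"tx": 0.263,"ty": -0.684,"tz": -0.119,"az": -78.2,"hand": 1}]}}

```text
validation failed for argument at $.mo...
```

>>> {"name": "step_arm", "arguments": {"motion": [{"tx": 0.06,"ty": -0.05,"tz": 0.0,"ax": 0.0,"ay": 0.0,"az": -10.0,"hand": 1.0}]}}

```text
time_s: 0.22
tcp_pos: [0.228, 0.56, 0.2382]
orientation: [180.0, -0.3, 153.1]
wrist_force: [1.2, -0.3, -0.5]
finger_gap: 0.0802
```

>>> {"name": "step_arm", "arguments": {"motion": [{"tx": 0.05,"ty": -0.05,"tz": 0.0,"ax": 0.0,"ay": 0.0,"az": -10.0,"hand": 1.0},{"tx": 0.09,"ty": -0.1,"tz": 0.0,"ax": 0.0,"ay": 0.0,"az": -20.0,"hand": 1.0},{"tx": 0.13,"ty": -0.15,"tz": 0.0,"ax": 0.0,"ay": 0.0,"az": -30.0,"hand": 1.0},{"tx": 0.16,"ty": -0.21,"tz": 0.0,"ax": 0.0,"ay": 0.0,"az": -40.0,"hand": 1.0},{"tx": 0.18,"ty": -0.27,"tz": 0.0,"ax": 0.0,"ay": 0.0,"az": -50.0,"hand": 1.0},{"tx": 0.19,"ty": -0.33,"tz": 0.0,"ax": 0.0,"ay": 0.0,"az": -60.0,"hand": 1.0},{"tx": 0.2,"ty": -0.39,"tz": 0.0,"ax": 0.0,"ay": 0.0,"az": -68.2,"hand": 1.0},{"tx": 0.203,"ty": -0.45,"tz": 0.0,"ax": 0.0,"ay": 0.0,"az": -68.2,"hand": 1.0},{"tx": 0.203,"ty": -0.51,"tz": 0.0,"ax": 0.0,"ay": 0.0,"az": -68.2,"hand": 1.0},{"tx": 0.203,"ty": -0.57,"tz": -0.03,"ax": 0.0,"ay": 0.0,"az": -68.2,"hand": 1.0},{"tx": 0.203,"ty": -0.615,"tz": -0.06,"ax": 0.0,"ay": 0.0,"az": -68.2,"hand": 1.0},{"tx": 0.203,"ty": -0.634,"tz": -0.1,"ax": 0.0,"ay": 0.0,"az": -68.2,"hand": 1.0},{"tx": 0.203,"ty": -0.634,"tz": -0.119,"ax": 0.0,"ay": 0.0,"az": -68.2,"hand": 1.0},{"tx": 0.203,"ty": -0.634,"tz": -0.119,"ax": 0.0,"ay": 0.0,"az": -68.2,"hand": 1.0},{"tx": 0.203,"ty": -0.634,"tz": -0.119,"ax": 0.0,"ay": 0.0,"az": -68.2,"hand": 1.0},{"tx": 0.203,"ty": -0.634,"tz": -0.119,"ax": 0.0,"ay": 0.0,"az": -68.2,"hand": 1.0}]}}

```text
time_s: 2.22
tcp_pos: [0.4368, -0.0767, 0.1206]
orientation: [179.9, -0.0, 84.6]
wrist_force: [-0.4, 0.8, -0.4]
finger_gap: 0.0003
```

Run:
```python
from ov import *
s=sense(); print({k:s[k] for k in('time_s','tcp_pos','orientation','wrist_force','finger_gap','joint_pos')})
im=get_image('scene')[:,:,::-1].copy(); crop('scene',im,(225,425,205,375),3.5,'pics/s1.png')
p=proj('scene',[s['tcp_pos']])[0]; print('tcp px zoom',(p-[225,205])*3.5)
```

```text
{'time_s': 2.225, 'tcp_pos': array([ 0.43683308, -0.07666254,  0.12062769]), 'orientation': array([ 1.79888455e+02, -5.30122560e-03,  8.46220740e+01]), 'wrist_force': array([-0.42225563,  0.76966161, -0.40483491]), 'finger_gap': 0.00026862084871501213, 'joint_pos': array([  2.82664979,  39.58251028,   1.86668042, 126.78333042,
        -5.08148933,  13.58888141,   3.82522518])}
tcp px zoom [172.63176674 119.64112303]
```

View pics/s1.png

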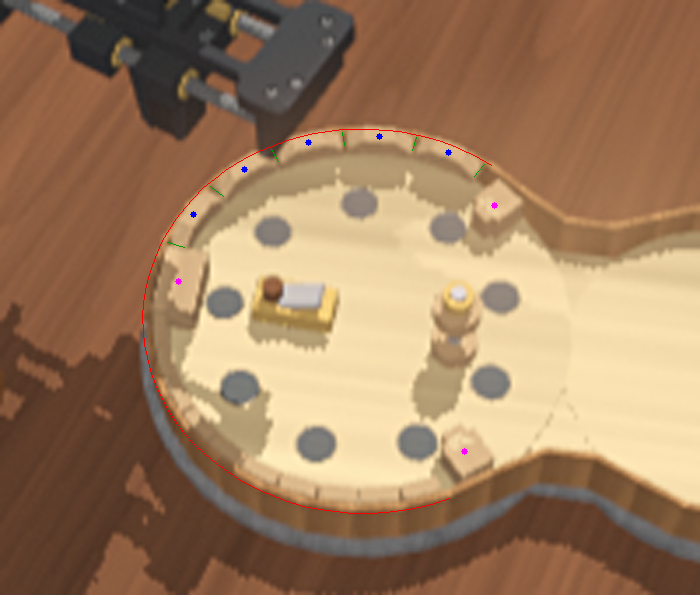

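Run:
```python
from ov import *
s=sense(); print(s['tcp_pos'],s['finger_gap'],s['joint_vel'].round(2))
im=get_image('scene')[:,:,::-1].copy(); crop('scene',im,(150,400,105,285),3,'pics/s2.png',False)
print((proj('scene',[s['tcp_pos']])[0]-[150,105])*3)
im=get_image('top')[:,:,::-1].copy(); crop('top',im,(270,430,160,320),3.6,'pics/t2.png',True)
print((proj('top',[s['tcp_pos']])[0]-[270,160])*3.6)
```

```text
[ 0.43680966 -0.07669979  0.12058792] 0.0005898655822156823 [ 0.11  0.08 -0.02  0.13 -0.01 -0.19 -0.05]
[372.91380982 402.61860411]
[281.84750146 347.79603718]
```

View pics/s2.png

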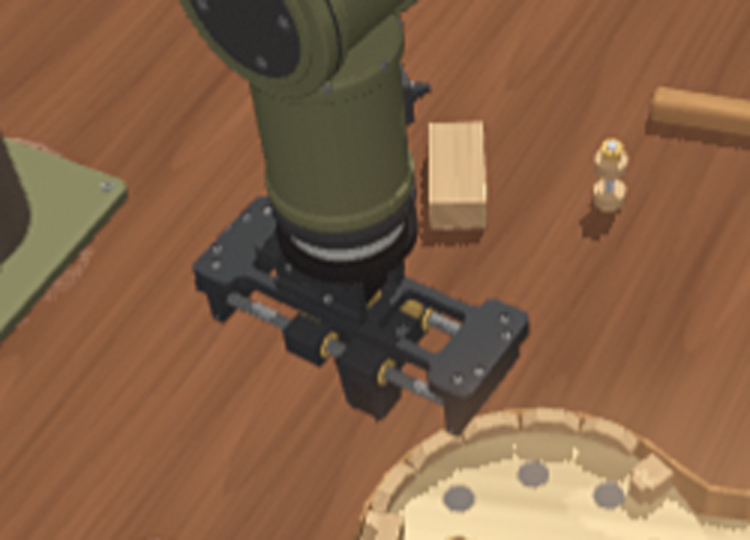

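View pics/t2.png

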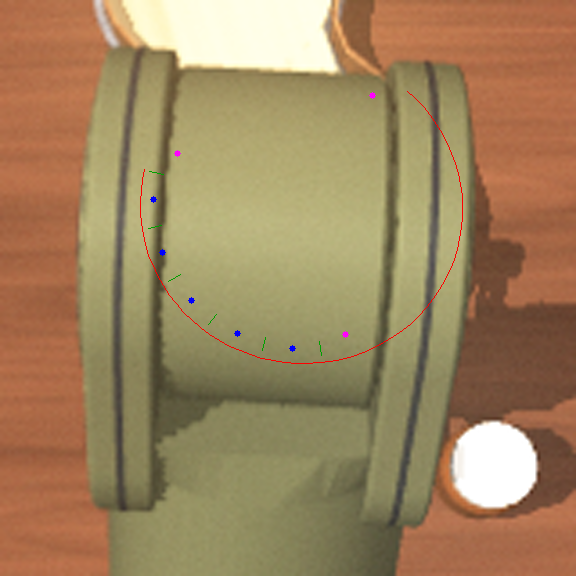

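The pictures show the fingers shut, with their tips at scene zoom (370,415) as projected. Nothing is near them, and the TCP is 11 mm short of the piece 1 target, so I'll move over piece 1 and come down.

>>> {"name": "step_arm", "arguments": {"motion": [{"tx": 0.0115,"ty": -0.0105,"tz": -0.02,"ax": 0.0,"ay": 0.0,"az": 0.0,"hand": 1.0},{"tx": 0.0115,"ty": -0.0105,"tz": -0.045,"ax": 0.0,"ay": 0.0,"az": 0.0,"hand": 1.0},{"tx": 0.0115,"ty": -0.0105,"tz": -0.06,"ax": 0.0,"ay": 0.0,"az": 0.0,"hand": 1.0},{"tx": 0.0115,"ty": -0.0105,"tz": -0.064,"ax": 0.0,"ay": 0.0,"az": 0.0,"hand": 1.0},{"tx": 0.0115,"ty": -0.0105,"tz": -0.066,"ax": 0.0,"ay": 0.0,"az": 0.0,"hand": 1.0},{"tx": 0.0115,"ty": -0.0105,"tz": -0.066,"ax": 0.0,"ay": 0.0,"az": 0.0,"hand": 1.0},{"tx": 0.0115,"ty": -0.0105,"tz": -0.066,"ax": 0.0,"ay": 0.0,"az": 0.0,"hand": 1.0}]}}

```text
time_s: 3.25
tcp_pos: [0.4479, -0.0876, 0.0542]
orientation: [179.9, 0.0, 84.6]
wrist_force: [0.6, 0.3, 0.1]
finger_gap: 0.0007
```

>>> {"name": "step_arm", "arguments": {"motion": [{"tx": 0.0,"ty": 0.0,"tz": -0.002,"ax": 0.0,"ay": 0.0,"az": 0.0,"hand": 1.0},{"tx": 0.0,"ty": 0.0,"tz": -0.003,"ax": 0.0,"ay": 0.0,"az": 0.0,"hand": 1.0},{"tx": 0.0,"ty": 0.0,"tz": -0.004,"ax": 0.0,"ay": 0.0,"az": 0.0,"hand": 1.0},{"tx": 0.0,"ty": 0.0,"tz": -0.004,"ax": 0.0,"ay": 0.0,"az": 0.0,"hand": 1.0}]}}

```text
time_s: 3.75
tcp_pos: [0.4479, -0.0876, 0.0497]
orientation: [180.0, 0.0, 84.6]
wrist_force: [-0.7, -0.3, 3.2]
finger_gap: 0.0004
```

>>> {"name": "step_arm", "arguments": {"motion": [{"tx": 0.0,"ty": 0.0,"tz": -0.001,"ax": 0.0,"ay": 0.0,"az": 0.0,"hand": 1.0},{"tx": 0.0,"ty": 0.0,"tz": -0.002,"ax": 0.0,"ay": 0.0,"az": 0.0,"hand": 1.0},{"tx": 0.0,"ty": 0.0,"tz": -0.002,"ax": 0.0,"ay": 0.0,"az": 0.0,"hand": 1.0}]}}

```text
time_s: 4.12
tcp_pos: [0.4479, -0.0876, 0.0477]
orientation: [180.0, -0.0, 84.6]
wrist_force: [0.6, -0.1, 1.9]
finger_gap: 0.0005
```

>>> {"name": "step_arm", "arguments": {"motion": [{"tx": 0.0,"ty": 0.0,"tz": -0.001,"ax": 0.0,"ay": 0.0,"az": 0.0,"hand": 1.0},{"tx": 0.0,"ty": 0.0,"tz": -0.002,"ax": 0.0,"ay": 0.0,"az": 0.0,"hand": 1.0},{"tx": 0.0,"ty": 0.0,"tz": -0.0025,"ax": 0.0,"ay": 0.0,"az": 0.0,"hand": 1.0},{"tx": 0.0,"ty": 0.0,"tz": -0.0025,"ax": 0.0,"ay": 0.0,"az": 0.0,"hand": 1.0}]}}

```text
time_s: 4.62
tcp_pos: [0.4479, -0.0876, 0.0454]
orientation: [180.0, -0.0, 84.6]
wrist_force: [1.6, -0.3, 5.4]
finger_gap: 0.0005
```

>>> {"name": "step_arm", "arguments": {"motion": [{"tx": 0.0,"ty": 0.0,"tz": -0.001,"ax": 0.0,"ay": 0.0,"az": 0.0,"hand": 1.0},{"tx": 0.0,"ty": 0.0,"tz": -0.001,"ax": 0.0,"ay": 0.0,"az": 0.0,"hand": 1.0}]}}

```text
time_s: 4.88
tcp_pos: [0.4479, -0.0876, 0.0447]
orientation: [179.9, 0.0, 84.6]
wrist_force: [-0.1, 0.2, 9.2]
finger_gap: 0.0008
```

Piece 1 is seated. The force now climbs at the mould's stiffness, 9 N at 44.7 mm, which is about 46.5 mm unloaded. On to piece 2.

>>> {"name": "step_arm", "arguments": {"motion": [{"tx": 0.0,"ty": 0.0,"tz": 0.01,"ax": 0.0,"ay": 0.0,"az": 0.0,"hand": 1.0},{"tx": 0.0,"ty": 0.0,"tz": 0.02,"ax": 0.0,"ay": 0.0,"az": 0.0,"hand": 1.0},{"tx": 0.006,"ty": 0.02,"tz": 0.02,"ax": 0.0,"ay": 0.0,"az": -10.0,"hand": 1.0},{"tx": 0.0114,"ty": 0.0394,"tz": 0.02,"ax": 0.0,"ay": 0.0,"az": -20.0,"hand": 1.0},{"tx": 0.0114,"ty": 0.0394,"tz": 0.02,"ax": 0.0,"ay": 0.0,"az": -21.6,"hand": 1.0},{"tx": 0.0114,"ty": 0.0394,"tz": 0.02,"ax": 0.0,"ay": 0.0,"az": -21.6,"hand": 1.0},{"tx": 0.0114,"ty": 0.0394,"tz": 0.012,"ax": 0.0,"ay": 0.0,"az": -21.6,"hand": 1.0},{"tx": 0.0114,"ty": 0.0394,"tz": 0.008,"ax": 0.0,"ay": 0.0,"az": -21.6,"hand": 1.0},{"tx": 0.0114,"ty": 0.0394,"tz": 0.006,"ax": 0.0,"ay": 0.0,"az": -21.6,"hand": 1.0},{"tx": 0.0114,"ty": 0.0394,"tz": 0.0045,"ax": 0.0,"ay": 0.0,"az": -21.6,"hand": 1.0},{"tx": 0.0114,"ty": 0.0394,"tz": 0.003,"ax": 0.0,"ay": 0.0,"az": -21.6,"hand": 1.0},{"tx": 0.0114,"ty": 0.0394,"tz": 0.002,"ax": 0.0,"ay": 0.0,"az": -21.6,"hand": 1.0},{"tx": 0.0114,"ty": 0.0394,"tz": 0.001,"ax": 0.0,"ay": 0.0,"az": -21.6,"hand": 1.0},{"tx": 0.0114,"ty": 0.0394,"tz": 0.001,"ax": 0.0,"ay": 0.0,"az": -21.6,"hand": 1.0}]}}

```text
time_s: 6.62
tcp_pos: [0.459, -0.0483, 0.0454]
orientation: [180.0, 0.0, 63.0]
wrist_force: [-1.3, -1.6, 5.6]
finger_gap: 0.0
```

>>> {"name": "step_arm", "arguments": {"motion": [{"tx": 0.0,"ty": 0.0,"tz": -0.001,"ax": 0.0,"ay": 0.0,"az": 0.0,"hand": 1.0},{"tx": 0.0,"ty": 0.0,"tz": -0.001,"ax": 0.0,"ay": 0.0,"az": 0.0,"hand": 1.0}]}}

```text
time_s: 6.88
tcp_pos: [0.459, -0.0483, 0.0447]
orientation: [180.0, -0.0, 63.0]
wrist_force: [-1.4, -1.6, 9.3]
finger_gap: 0.0005
```

>>> {"name": "step_arm", "arguments": {"motion": [{"tx": 0.0,"ty": 0.0,"tz": 0.01,"ax": 0.0,"ay": 0.0,"az": 0.0,"hand": 1.0},{"tx": 0.0,"ty": 0.0,"tz": 0.02,"ax": 0.0,"ay": 0.0,"az": 0.0,"hand": 1.0},{"tx": 0.013,"ty": 0.017,"tz": 0.02,"ax": 0.0,"ay": 0.0,"az": -10.0,"hand": 1.0},{"tx": 0.0254,"ty": 0.0327,"tz": 0.02,"ax": 0.0,"ay": 0.0,"az": -20.0,"hand": 1.0},{"tx": 0.0254,"ty": 0.0327,"tz": 0.02,"ax": 0.0,"ay": 0.0,"az": -21.6,"hand": 1.0},{"tx": 0.0254,"ty": 0.0327,"tz": 0.02,"ax": 0.0,"ay": 0.0,"az": -21.6,"hand": 1.0}]}}

```text
time_s: 7.62
tcp_pos: [0.4838, -0.016, 0.0644]
orientation: [180.0, 0.0, 41.5]
wrist_force: [-0.8, 0.2, 0.4]
finger_gap: 0.0006
```

Run:
```python
from ov import *
s=sense(); print(s['tcp_pos'],s['orientation'],s['wrist_force'])
im=get_image('scene')[:,:,::-1].copy(); crop('scene',im,(225,425,205,375),3.5,'pics/s3.png',False)
```

```text
[ 0.48382219 -0.01599255  0.06444762] [1.79996345e+02 4.52516708e-02 4.14879691e+01] [-0.83024319  0.19135999  0.42391106]
```

View pics/s3.png

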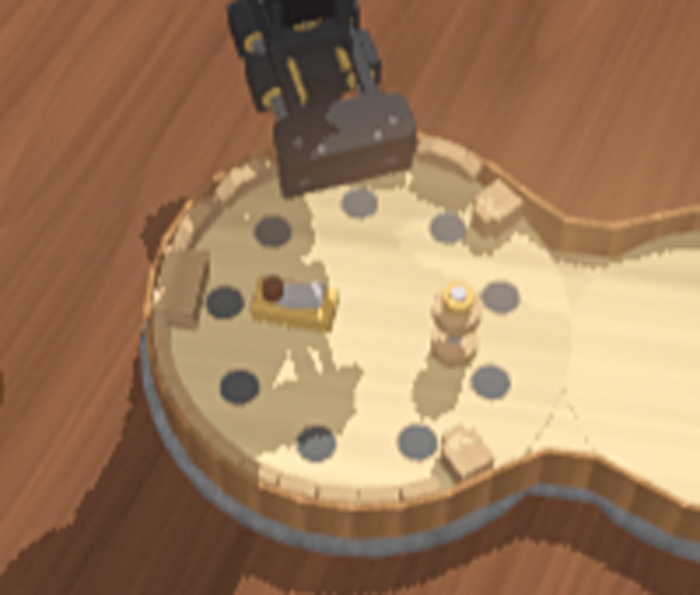

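Pieces 1 and 2, near (180,235) and (235,180), now sit level with the rib. Piece 5, near (450,155), is still proud, and the plane and spool haven't moved. Next is piece 3.

>>> {"name": "step_arm", "arguments": {"motion": [{"tx": 0.001,"ty": 0.0005,"tz": -0.008,"ax": 0.0,"ay": 0.0,"az": 0.0,"hand": 1.0},{"tx": 0.001,"ty": 0.0005,"tz": -0.012,"ax": 0.0,"ay": 0.0,"az": 0.0,"hand": 1.0},{"tx": 0.001,"ty": 0.0005,"tz": -0.014,"ax": 0.0,"ay": 0.0,"az": 0.0,"hand": 1.0},{"tx": 0.001,"ty": 0.0005,"tz": -0.0155,"ax": 0.0,"ay": 0.0,"az": 0.0,"hand": 1.0},{"tx": 0.001,"ty": 0.0005,"tz": -0.017,"ax": 0.0,"ay": 0.0,"az": 0.0,"hand": 1.0},{"tx": 0.001,"ty": 0.0005,"tz": -0.018,"ax": 0.0,"ay": 0.0,"az": 0.0,"hand": 1.0},{"tx": 0.001,"ty": 0.0005,"tz": -0.019,"ax": 0.0,"ay": 0.0,"az": 0.0,"hand": 1.0},{"tx": 0.001,"ty": 0.0005,"tz": -0.02,"ax": 0.0,"ay": 0.0,"az": 0.0,"hand": 1.0},{"tx": 0.001,"ty": 0.0005,"tz": -0.02,"ax": 0.0,"ay": 0.0,"az": 0.0,"hand": 1.0}]}}

```text
time_s: 8.8
tcp_pos: [0.4852, -0.0152, 0.0447]
orientation: [180.0, 0.0, 41.3]
wrist_force: [-1.8, -1.0, 8.7]
finger_gap: 0.0009
```

Piece 3 is seated at 8.7 N. Now piece 4, shift (+0.035, +0.0207).

>>> {"name": "step_arm", "arguments": {"motion": [{"tx": 0.0,"ty": 0.0,"tz": 0.01,"ax": 0.0,"ay": 0.0,"az": 0.0,"hand": 1.0},{"tx": 0.0,"ty": 0.0,"tz": 0.02,"ax": 0.0,"ay": 0.0,"az": 0.0,"hand": 1.0},{"tx": 0.018,"ty": 0.01,"tz": 0.02,"ax": 0.0,"ay": 0.0,"az": -10.0,"hand": 1.0},{"tx": 0.035,"ty": 0.0207,"tz": 0.02,"ax": 0.0,"ay": 0.0,"az": -20.0,"hand": 1.0},{"tx": 0.035,"ty": 0.0207,"tz": 0.02,"ax": 0.0,"ay": 0.0,"az": -21.6,"hand": 1.0},{"tx": 0.035,"ty": 0.0207,"tz": 0.02,"ax": 0.0,"ay": 0.0,"az": -21.6,"hand": 1.0},{"tx": 0.035,"ty": 0.0207,"tz": 0.012,"ax": 0.0,"ay": 0.0,"az": -21.6,"hand": 1.0},{"tx": 0.035,"ty": 0.0207,"tz": 0.008,"ax": 0.0,"ay": 0.0,"az": -21.6,"hand": 1.0},{"tx": 0.035,"ty": 0.0207,"tz": 0.006,"ax": 0.0,"ay": 0.0,"az": -21.6,"hand": 1.0},{"tx": 0.035,"ty": 0.0207,"tz": 0.0045,"ax": 0.0,"ay": 0.0,"az": -21.6,"hand": 1.0},{"tx": 0.035,"ty": 0.0207,"tz": 0.003,"ax": 0.0,"ay": 0.0,"az": -21.6,"hand": 1.0},{"tx": 0.035,"ty": 0.0207,"tz": 0.002,"ax": 0.0,"ay": 0.0,"az": -21.6,"hand": 1.0},{"tx": 0.035,"ty": 0.0207,"tz": 0.001,"ax": 0.0,"ay": 0.0,"az": -21.6,"hand": 1.0},{"tx": 0.035,"ty": 0.0207,"tz": 0.0,"ax": 0.0,"ay": 0.0,"az": -21.6,"hand": 1.0},{"tx": 0.035,"ty": 0.0207,"tz": 0.0,"ax": 0.0,"ay": 0.0,"az": -21.6,"hand": 1.0}]}}

```text
time_s: 10.68
tcp_pos: [0.5203, 0.0056, 0.0448]
orientation: [-180.0, -0.0, 19.8]
wrist_force: [-2.6, -1.0, 8.7]
finger_gap: 0.0005
```

Piece 4 is seated. Piece 5 next, shift (+0.0405, +0.0064).

>>> {"name": "step_arm", "arguments": {"motion": [{"tx": 0.0,"ty": 0.0,"tz": 0.01,"ax": 0.0,"ay": 0.0,"az": 0.0,"hand": 1.0},{"tx": 0.0,"ty": 0.0,"tz": 0.02,"ax": 0.0,"ay": 0.0,"az": 0.0,"hand": 1.0},{"tx": 0.02,"ty": 0.003,"tz": 0.02,"ax": 0.0,"ay": 0.0,"az": -10.0,"hand": 1.0},{"tx": 0.0405,"ty": 0.0064,"tz": 0.02,"ax": 0.0,"ay": 0.0,"az": -20.0,"hand": 1.0},{"tx": 0.0405,"ty": 0.0064,"tz": 0.02,"ax": 0.0,"ay": 0.0,"az": -21.6,"hand": 1.0},{"tx": 0.0405,"ty": 0.0064,"tz": 0.02,"ax": 0.0,"ay": 0.0,"az": -21.6,"hand": 1.0},{"tx": 0.0405,"ty": 0.0064,"tz": 0.012,"ax": 0.0,"ay": 0.0,"az": -21.6,"hand": 1.0},{"tx": 0.0405,"ty": 0.0064,"tz": 0.008,"ax": 0.0,"ay": 0.0,"az": -21.6,"hand": 1.0},{"tx": 0.0405,"ty": 0.0064,"tz": 0.006,"ax": 0.0,"ay": 0.0,"az": -21.6,"hand": 1.0},{"tx": 0.0405,"ty": 0.0064,"tz": 0.0045,"ax": 0.0,"ay": 0.0,"az": -21.6,"hand": 1.0},{"tx": 0.0405,"ty": 0.0064,"tz": 0.003,"ax": 0.0,"ay": 0.0,"az": -21.6,"hand": 1.0},{"tx": 0.0405,"ty": 0.0064,"tz": 0.002,"ax": 0.0,"ay": 0.0,"az": -21.6,"hand": 1.0},{"tx": 0.0405,"ty": 0.0064,"tz": 0.001,"ax": 0.0,"ay": 0.0,"az": -21.6,"hand": 1.0},{"tx": 0.0405,"ty": 0.0064,"tz": 0.0,"ax": 0.0,"ay": 0.0,"az": -21.6,"hand": 1.0},{"tx": 0.0405,"ty": 0.0064,"tz": 0.0,"ax": 0.0,"ay": 0.0,"az": -21.6,"hand": 1.0}]}}

```text
time_s: 12.55
tcp_pos: [0.5609, 0.0121, 0.0448]
orientation: [-180.0, -0.0, -1.8]
wrist_force: [-3.1, -0.0, 10.0]
finger_gap: 0.0004
```

>>> {"name": "step_arm", "arguments": {"motion": [{"tx": 0.0,"ty": 0.0,"tz": 0.03,"ax": 0.0,"ay": 0.0,"az": 0.0,"hand": 1.0},{"tx": 0.0,"ty": 0.0,"tz": 0.08,"ax": 0.0,"ay": 0.0,"az": 0.0,"hand": 1.0},{"tx": 0.0,"ty": 0.06,"tz": 0.1,"ax": 0.0,"ay": 0.0,"az": 0.0,"hand": 1.0},{"tx": 0.0,"ty": 0.12,"tz": 0.11,"ax": 0.0,"ay": 0.0,"az": 0.0,"hand": 1.0},{"tx": -0.02,"ty": 0.18,"tz": 0.12,"ax": 0.0,"ay": 0.0,"az": 0.0,"hand": 1.0},{"tx": -0.04,"ty": 0.24,"tz": 0.12,"ax": 0.0,"ay": 0.0,"az": 0.0,"hand": 1.0},{"tx": -0.06,"ty": 0.29,"tz": 0.12,"ax": 0.0,"ay": 0.0,"az": 0.0,"hand": 1.0},{"tx": -0.06,"ty": 0.29,"tz": 0.12,"ax": 0.0,"ay": 0.0,"az": 0.0,"hand": 1.0},{"tx": -0.06,"ty": 0.29,"tz": 0.12,"ax": 0.0,"ay": 0.0,"az": 0.0,"hand": 1.0}]}}

```text
time_s: 13.68
tcp_pos: [0.5016, 0.3018, 0.1643]
orientation: [180.0, -0.1, -1.8]
wrist_force: [1.1, -0.4, 0.3]
finger_gap: 0.0003
```

Run:
```python
from ov import *
s=sense(); print(s['time_s'],s['tcp_pos'],s['wrist_force'])
im=get_image('scene')[:,:,::-1].copy(); cv2.imwrite('pics/s4f.png',im);crop('scene',im,(255,400,235,375),4.2,'pics/s4.png',False)
im=get_image('top')[:,:,::-1].copy(); cv2.imwrite('pics/t4f.png',im);crop('top',im,(295,410,170,275),5.6,'pics/t4.png',False)
```

```text
13.675 [0.50160221 0.30183501 0.16431025] [ 1.09586635 -0.36177643  0.30969296]
```

View pics/s4.png

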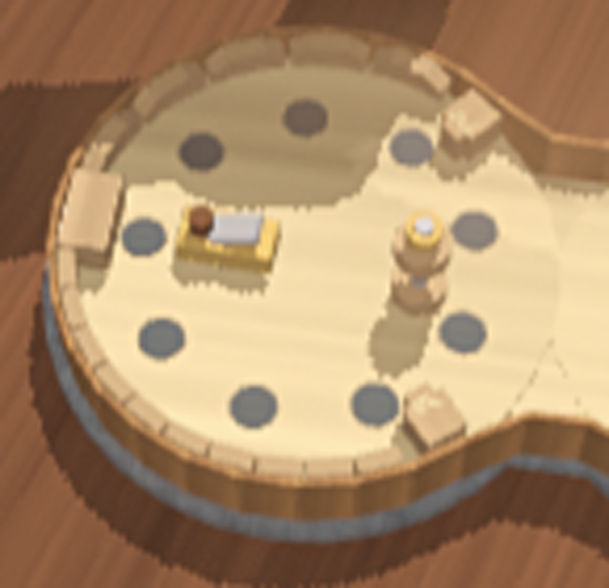

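View pics/t4f.png

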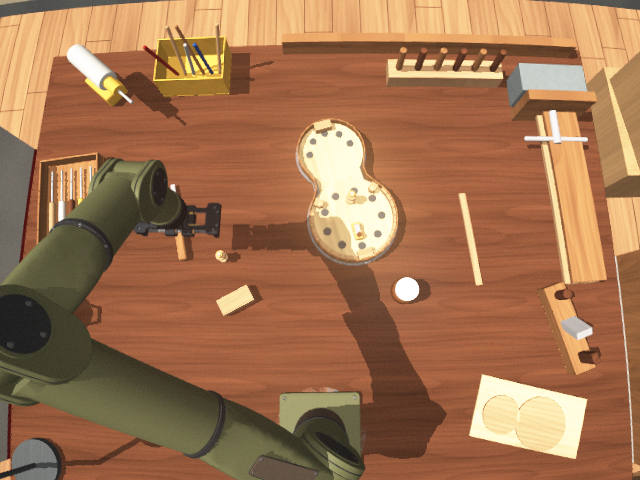

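View pics/t4.png

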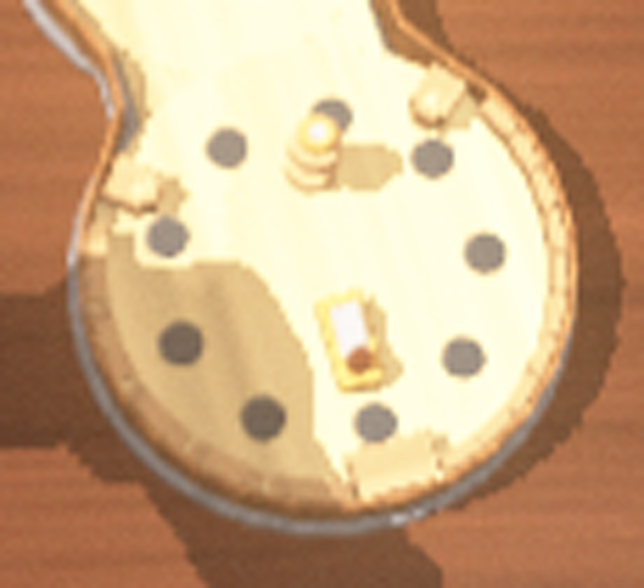

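All five pieces, running from (95,155) to (430,70) in the scene zoom, lie level with the rib's edge. The spool at (420,250) and the plane at (230,230) are where they were, the bench items haven't moved, and the gripper hangs clear.

```bash
python3 -c "
from rig import *
print(sign_off())"
```

```text
the job is handed in; nothing more can be done
None
```

I pressed lining pieces 1 to 5 down in order with the shut fingertips, from the end block to the corner block, and handed the job in at about 14 s of the 48 s allowed.

- **Seating:** each piece was pressed to about 44.7–44.8 mm at 8.7–10 N, with the mould pushed down about 2 mm into its felt. That puts every top at about 46.5 mm once released. The lining positions themselves were not measured.
- **Pictures:** the last views show all five pieces level with the rib. The spool and plane inside the mould and the things on the bench are where they started. The arm is clear, with the TCP 164 mm above the bench.
- **Disagreements:**
  - My first move call was refused because some row fields were left out; nothing moved.
  - The first accepted row asked for more than one row allows, so the tool arrived 11 mm short. I corrected that before touching anything.
  - The two cameras disagreed by up to about 3 mm per axis on the end block. The modelled outline still matched both pictures to about 2 mm.

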